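Seat the large hex key in the recessed clamp screw

ROBOT

A 6-joint arm with a two-finger parallel gripper is mounted at the origin on the work surface; the furniture and walls round the work are solid. World frame = base frame: x ahead of the robot, y to its left, z up, the work surface at z = 0. Lengths are in m, angles in rad, forces in N, time in s.
With the tool pointing down it reaches from about 0.3 to 0.775 m from the base axis. Payload 14.6 kg.
Tool frame: the origin (TCP) lies midway between the tips of the shut fingers; the grasp point (between the pads) lies 19 mm behind it (ctrl.tcp_to_grasp is the z of the grasp point in the tool frame, in m); z points along the fingers, y is the line along which they close (so a half turn about z gives the same grasp; the last joint's range is limited). The gripper opens to 94 mm and grips with 3 to 60 N. Pads are 16 mm wide; open, the fingers measure 119 mm over their backs; the gripper's body (75 mm by 177 mm) begins 78 mm behind the grasp point.
Start: joints at [-0.067, 0.3, 1.521, -0, 1.321, -0.067], TCP at [0.55, -0, 0.205] pointing down, gripper open.
Joint ranges: [-3.03, 3.03], [-0.79, 2.21], [0.23, 2.52], [-1.04, 4.18], [0, 3.07], [-2.55, 2.55]. Speed limits (rad/s): [2.22, 2.22, 2.57, 3.14, 3.14, 3.14].

INTERFACE

Orientations are given as [roll, pitch, yaw] about the fixed x, y, z axes, in that order (R = Rz(yaw) Ry(pitch) Rx(roll)).
In Python, from station import monitor, camera, ctrl gives the robot as it stands.
- The arm moves only by the tool apply_moves, never from a script. Its argument "plan" is one flat list of numbers, 4 for each row, row after row: the shift along the tool's x, y, z in mm, then the turn about the tool's z in rad. In form: [dx, dy, dz, spin, dx, dy, dz, spin, ...]. A call has 1 to 20 rows; each row shifts and turns the commanded pose from where the row before left it, along the tool's axes as they then stand; what a row does not reach is not made up. A row lasts 1/10 s, in which the tool goes at most 50 mm and 8.59 degrees, less where a joint would pass 70% of its speed; a pose out of reach is approached as far as the arm can. A call is refused whole if a number of a shift passes 50 or a number of a turn 0.15, either way. A call with a gripper value outside its range is refused whole. "hand" is the gripper command: -1 is shut, 1 is fully open, values between are in proportion, set as the call begins (left out, the last holds). The fingers move at their own pace and stop on an object; "squeeze" is the grip in N (left out, the last holds). Time passes only in rows, so rows that do not move let the fingers close. It gives the time, the measured TCP pose, the force, the opening and the grip force at its end, in the units of the state.
- monitor.get_obs(): the state, without advancing time (a new reading comes with each control period).
- camera(name): name is "scene" or "side" or "wrist"; returns a dict with "image" (400x640x3 uint8, red, green, blue), "range_z" (400x640 float32, m along the optical axis (not along the pixel's ray), 0 where there is no reading), "mtx" (3x3 intrinsics, pixels), "distortion" ([k1, k2, p1, p2, k3] as OpenCV has them; the pictures are not rectified), "rvec" (rotation vector, rad) and "tvec" (3), from world to camera coordinates, as OpenCV has them. Camera axes: x right, y down, z forward; pixel columns grow to the right and rows downward; lengths in m; the calibration is good to about 2 mm. A picture is of the moment at which its call begins.
- ctrl.hand_in(): hands the job in; it is judged then, once.
The state is a dict: "time_s": time; "qpos": joint angles; "joint_vel": joint speeds; "tau": joint torques, N m; "ee_pos": TCP position; "eef_rot": TCP orientation; "force": force on the tool from outside, world axes, zero at the start; "moment": the same for the moment, N m; "grip_width": finger opening in m; "grip_force": force on a finger pad.
Only numpy, scipy, OpenCV 4.12 (cv2) and the standard library are available. Lean on these libraries where they do the work, as an engineer would, in place of code of your own. Each camera call takes 0.05 s, during which the arm holds its last target. There are 200 camera calls.

TASK

Lift the large T-handle hex key out of its wooden stand, turn it to match the hexagonal socket hidden down the round recess of the grey clamp block, and lower it in until its round flange sits down on the block. Let go and leave it standing there, ready for tightening; leave the small T-handle key standing in its own stand.

Things in the scene. Friction and masses are not known exactly. Their poses are not given: they have to be found in the camera images.
- large_key: Larger of two steel T-handle hex keys, about 0.35 kg, upright in a wooden stand 52 mm high, its tip 45 mm down the hole. Origin: tip centre; z up the shaft, x along the T-bar. Above the tip: hex shaft 24 mm across flats (two flats parallel to the bar), lowest 12 mm tapered to 12 mm; flange 52 mm wide at z 45-53; neck 20 mm wide; T-bar 110x16x18 mm, grip at its middle, z = 104 mm.
- clamp_block: Grey block fixed to the table, 110 (x) x 84 (y) x 52 mm high, with a bolted foot at each end (160 mm long over all, 18 mm high at the bolts). Origin: centre of its underside, z up, x along the long sides. The round recess with the hex socket screw is in the middle of its top. Key home: tip 7 mm above the table.
- socket (a point): Centre of the recess mouth, level with the block's top, axes as the block's. Recess 40 mm wide, 14 mm deep; then a fixed screw's hex socket, 26 mm across flats, bevelled in the first 7 mm from 36 mm wide; room for the whole shaft. Two flats are parallel to x: the large key enters with its T-bar along x or 60 degrees either way, within about 10 degrees, until its flange rests on the top.
- small_key: Smaller steel T-handle hex key, 84 mm tall, shaft 12 mm across flats, flange 34 mm wide, T-bar 70x10x12 mm, upright in a wooden stand (70x70x52 mm, like the large key's; the two may swap places). Not needed, stays where it is. Origin: tip centre, z up, x along its T-bar.
Mind the look-alikes: they are no part of the job. What is shaped like the small_key but purple or red is not meant.

How it is judged:
By the outcome, as a careful person would: the job done as asked, in the order asked, and still so for the second after the job is handed in, with the robot touching nothing.
It also fails if it takes over 38 s, if anything falls off the work surface, if the arm or the gripper's body presses on something with over 40 N, if the wrist force passes 120 N, or if a joint passes its speed limit or range.

## Working session

There is one attempt and no reset: what is moved stays moved. The work goes in short steps, Python scripts to look and compute and a tool call to move; the robot and the scene stay as the last step left them, time stands still between calls to the robot, and variables do not carry over. Pictures are saved under pics/ and viewed, at most 10 in all, crops included, and the job is handed in when it is done.

Besides the shell and the picture viewer there is one more tool, called as a command line: name --argument value ..., lists and objects as JSON in quotes. apply_moves: Moves the arm, as the interface text tells. Its arguments: {"type":"object","properties":{"plan":{"type":"array","items":{"type":"number"}},"hand":{"type":"number"},"squeeze":{"type":"number"}},"required":["plan"]}

```bash
mkdir -p pics
cat > h.py <<'E'
import numpy as np, cv2
from station import monitor, camera, ctrl
def shot(n):
    c=camera(n); c['R']=cv2.Rodrigues(np.array(c['rvec'],float))[0]; return c
def ray(c,uv):
    p=cv2.undistortPoints(np.array(uv,float).reshape(-1,1,2),np.array(c['mtx']),np.array(c['distortion']))[:,0]
    d=np.c_[p,np.ones(len(p))]@c['R']; o=-c['R'].T@np.array(c['tvec']).ravel(); return o,d
def plane(c,uv,z):
    o,d=ray(c,uv); return o+d*((z-o[2])/d[:,2])[:,None]
def cloud(c):
    v,u=np.mgrid[0:400,0:640]; uv=np.c_[u.ravel(),v.ravel()]
    o,d=ray(c,uv); P=o+d*c['range_z'].ravel()[:,None]; P[c['range_z'].ravel()<=0]=np.nan
    return P.reshape(400,640,3)
E
python3 - <<'E'
from h import *
print(monitor.get_obs())
a=[]
for n in ['scene','side','wrist']:
    c=shot(n); cv2.imwrite(f'pics/{n}0.png',c['image'][...,::-1]); np.save(f'{n}0.npy',cloud(c)); print(n,-c['R'].T@np.array(c['tvec']).ravel(), c['R'][2])
E
```

```text
{'time_s': 0.0, 'qpos': array([-6.65848959e-02,  3.00448324e-01,  1.52158128e+00, -3.77589084e-05,
        1.32068429e+00, -6.65843897e-02]), 'joint_vel': array([-0.00059187,  0.00028354,  0.00143334,  0.00056841,  0.00016115,
        0.00024284]), 'tau': array([-1.53750298e-03, -5.31805658e+01, -3.52735734e+01,  7.07558286e-02,
        2.43994006e-02, -4.79655944e-05]), 'ee_pos': array([5.49740699e-01, 1.27420134e-05, 2.04898737e-01]), 'eef_rot': array([-3.14047147e+00, -3.81090956e-05,  1.57080517e+00]), 'force': array([-0.07542929, -0.57081944, -0.69570654]), 'moment': array([-0.02644   , -0.0012354 ,  0.05961924]), 'grip_force': 0.0, 'grip_width': 0.09422775061525941}
scene [0.155141   0.65635995 0.71453928] [ 0.3885519  -0.59808605 -0.70094258]
side [1.19533975 0.65831909 0.78736413] [-0.62275399 -0.46425104 -0.62980031]
wrist [0.55125821 0.0758158  0.38439588] [-6.66014448e-04 -2.58049996e-01 -9.66131335e-01]
```

View pics/scene0.png

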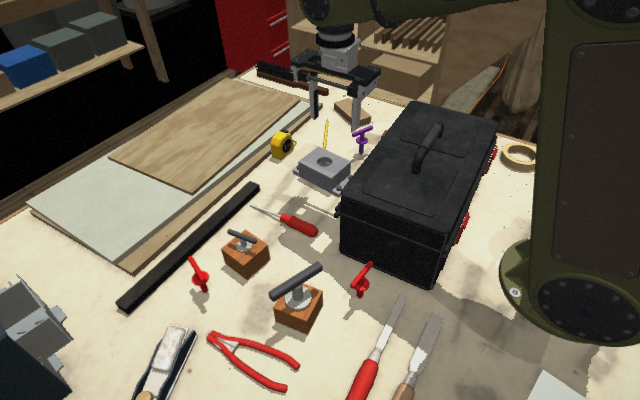

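View pics/side0.png

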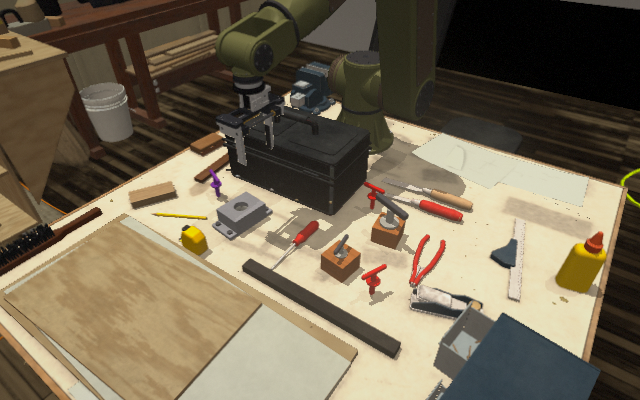

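The scene view has the large key at about (297,285) with the longer grey T-bar and wider flange. The small grey key is at (245,243). The red look-alikes are at (200,275) and (361,280), and the purple one is at (362,138). The block is at (325,165), and a tall toolbox sits beside the keys. Next I'll measure these and confirm the large key in a crop.

Run:
```python
from h import *
P=np.load('scene0.npy'); Q=np.load('side0.npy')
im=cv2.imread('pics/scene0.png'); cv2.imwrite('pics/crop1.png',cv2.resize(im[130:345,190:400],None,fx=2.7,fy=2.7,interpolation=cv2.INTER_CUBIC))
def rep(P,box,zl,zh,name):
    u0,v0,u1,v1=box; p=P[v0:v1,u0:u1].reshape(-1,3); p=p[(p[:,2]>zl)&(p[:,2]<zh)]
    if len(p)<6: print(name,len(p));return
    r=cv2.minAreaRect((p[:,:2]*1000).astype(np.float32)); print(name,len(p),'z',np.nanpercentile(p[:,2],[5,50,95]).round(3),'rect',np.round(r[0],1),np.round(r[1],1),round(r[2],1))
# bar top of large: tip z=.007, bar z 0.102..0.12
rep(P,(255,250,340,335),.103,.125,'Lbar sc'); rep(Q,(360,180,420,250),.103,.125,'Lbar sd')
rep(P,(255,250,340,335),.054,.064,'Lfl sc'); rep(Q,(360,180,420,250),.054,.064,'Lfl sd')
rep(P,(255,250,340,335),.047,.0535,'Lst sc')
rep(P,(215,220,265,282),.075,.1,'Sbar sc'); rep(Q,(315,225,365,285),.075,.1,'Sbar sd')
rep(P,(290,140,360,200),.046,.058,'blk sc'); rep(Q,(205,185,275,245),.046,.058,'blk sd')
rep(P,(345,100,500,280),.12,.4,'toolbox sc');rep(Q,(220,100,370,220),.12,.3,'toolbox sd')
rep(P,(345,120,375,156),.02,.12,'purple');rep(P,(345,260,375,300),.02,.12,'red1');rep(P,(185,255,212,293),.02,.12,'red2')
```

```text
Lbar sc 678 z [0.108 0.12  0.123] rect [422.1 338.6] [108.7  18.1] 70.8
Lbar sd 306 z [0.106 0.118 0.122] rect [424.4 339. ] [110.1  18.7] 71.2
Lfl sc 546 z [0.054 0.061 0.063] rect [475.5 331.7] [ 80.2 186.7] 85.1
Lfl sd 205 z [0.054 0.06  0.063] rect [404.2 302.6] [155.9  80.3] 66.6
Lst sc 360 z [0.049 0.053 0.053] rect [474.6 331.1] [ 84.2 190.2] 82.3
Sbar sc 183 z [0.081 0.091 0.093] rect [591.2 294.7] [68.9 11.5] 5.4
Sbar sd 126 z [0.08  0.09  0.093] rect [619.7 328.5] [136.3  48.6] 49.3
blk sc 898 z [0.048 0.053 0.055] rect [596.2 -82.5] [179.  113.7] 84.0
blk sd 776 z [0.048 0.052 0.055] rect [606.1 -44.5] [232.1 159.8] 42.9
toolbox sc 15785 z [0.135 0.184 0.206] rect [359.4 -34.3] [293.  404.9] 2.7
toolbox sd 7016 z [0.125 0.182 0.232] rect [322.2  14.2] [397.2 531.6] 62.7
purple 220 z [0.024 0.065 0.086] rect [ 584.4 -230. ] [ 49.2 169.5] 19.8
red1 356 z [0.025 0.079 0.086] rect [340.2 220.1] [ 27.3 116.1] 7.1
red2 354 z [0.027 0.08  0.086] rect [616.8 398.9] [66.  32.9] 1.5
```

View pics/crop1.png

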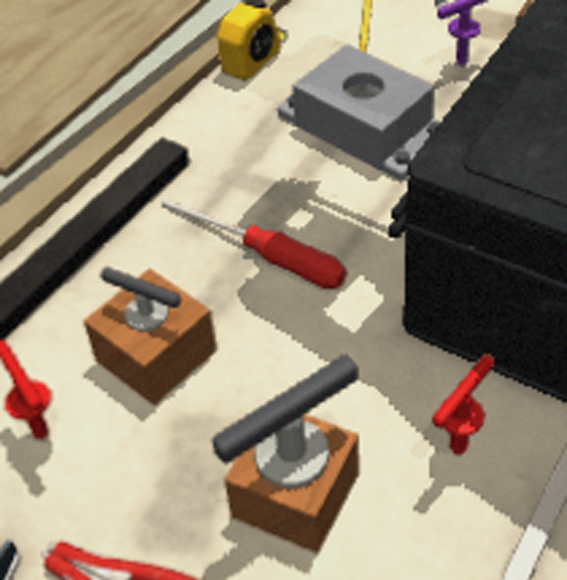

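Confirmed. The large grey key at scene (297,285) is in the front stand, with a 109 mm bar and its top at z≈0.121. The recess shows near (325,161) in the scene view. Next I'll measure the block, recess and toolbox more carefully.

Run:
```python
from h import *
for n,box,seed in (('scene',(285,140,365,205),(310,168)),('side',(205,185,280,245),(228,208))):
    c=shot(n);P=cloud(c); m=((abs(P[...,2]-.052)<.005)).astype(np.uint8); b=np.zeros_like(m);b[box[1]:box[3],box[0]:box[2]]=1;m&=b
    m=cv2.morphologyEx(m,cv2.MORPH_OPEN,np.ones((3,3)))
    k,l,s,_=cv2.connectedComponentsWithStats(m,connectivity=4); i=1+np.argmax(s[1:,4]); mm=(l==i)
    p=P[mm]; r=cv2.minAreaRect((p[:,:2]*1000).astype(np.float32)); print(n,mm.sum(),np.median(p[:,2]).round(4),np.round(r[0],1),np.round(r[1],1),round(r[2],1))
    # dark recess contour inside
    cs,h=cv2.findContours(mm.astype(np.uint8),cv2.RETR_CCOMP,cv2.CHAIN_APPROX_NONE)
    for q,hh in zip(cs,h[0]):
        if hh[3]>=0 and len(q)>10:
            w=plane(c,q[:,0],.052)[:,:2]*1000; e=cv2.minEnclosingCircle(w.astype(np.float32)); print(' hole px',q[:,0].mean(0).round(1),'circ',np.round(e[0],1),round(e[1],1), cv2.fitEllipse(w.astype(np.float32)))
    if n=='scene':
        t=P[(P[...,2]>.12)&(P[...,2]<.24)&(P[...,0]<.6)]; 
        for zl,zh in((.12,.16),(.16,.185),(.185,.2),(.2,.22),(.22,.24)):
            z=P[100:290,335:500].reshape(-1,3); z=z[(z[:,2]>zl)&(z[:,2]<zh)]; print(zl,len(z),np.percentile(z,[2,98],axis=0).round(3)[:,:2].tolist() if len(z) else '')
```

```text
scene 848 0.0534 [600.7 -37. ] [ 88.7 113.3] 83.2
 hole px [324.  162.3] circ [599.4 -33.7] 21.0 ((599.4234619140625, -34.25749969482422), (36.82764434814453, 39.8800163269043), 108.17774963378906)
0.12 2472 [[0.211, -0.195], [0.438, 0.169]]
0.16 7269 [[0.228, -0.224], [0.446, 0.166]]
0.185 5428 [[0.263, -0.202], [0.415, 0.138]]
0.2 137 [[0.328, -0.105], [0.502, 0.043]]
0.22 513 [[0.329, -0.091], [0.501, 0.033]]
side 697 0.0523 [600.6 -34.8] [ 89.3 112.6] 84.5
 hole px [240.3 206.5] circ [601.8 -34.5] 22.4 ((602.1636962890625, -33.47736740112305), (38.94336700439453, 42.94425964355469), 38.931373596191406)
```

The socket mouth is at about (0.600,-0.035), from two agreeing views with a 40 mm hole, and the block's x axis is at about -6°. The key is at (0.423,0.339) with its bar at 71°. I'll insert it with the bar at about 54° (-6°+60°), which needs the smallest turn and clears the toolbox. First I'll go above the key.

apply_moves --plan '[0,0,-25,0,0,0,-25,0,28,-10.6,0,0,28,-10.6,0,0,28,-10.6,0,0,28,-10.6,0,0,28,-10.6,0,0,28,-10.6,0,0,28,-10.6,0,0,28,-10.6,0,0,28,-10.6,0,0,28,-10.6,0,0,28,-10.6,0,0,31,-10.4,0,0,0,0,0,0.11,0,0,0,0.11,0,0,0,0.11,0,0,0,0,0,0,0,0]' --hand 1

```text
time_s: 2.15
ee_pos: [0.423, 0.339, 0.2554]
eef_rot: [-3.142, 0.0, 1.244]
force: [-0.4, -0.4, -0.6]
grip_width: 0.094
grip_force: 0.0
```

```bash
cat > chk.py <<'E'
from h import *
import sys
o=monitor.get_obs(); print(o['time_s'],o['ee_pos'].round(4),o['eef_rot'].round(3),o['qpos'].round(2))
zt=float(sys.argv[1])
c=shot('wrist'); cv2.imwrite(f'pics/w{o["time_s"]:.2f}.png',c['image'][...,::-1]); P=cloud(c)
m=(abs(P[...,2]-zt)<.006)&(np.hypot(P[...,0]-.423,P[...,1]-.339)<.08)
k,l,s,_=cv2.connectedComponentsWithStats(m.astype(np.uint8)); 
for i in range(1,k):
    if s[i,4]>100:
        p=P[l==i]; r=cv2.minAreaRect((p[:,:2]*1000).astype(np.float32)); print(s[i],np.median(p[:,2]).round(4),np.round(r[0],1),np.round(r[1],1),round(r[2],1))
E
python3 chk.py .12
```

```text
2.15 [0.423  0.339  0.2554] [-3.142  0.     1.244] [0.61 0.25 1.47 0.   1.42 0.93]
[ 312  142   16   96 1362] 0.1197 [424.5 340.3] [108.6  16. ] 70.2
```

The wrist view confirms it: bar 109×16 mm, centre (0.424,0.340), angle 70-71°. I'll descend 163 mm and grip.

apply_moves --plan '[0.5,0.5,20,0,0,0,20,0,0,0,20,0,0,0,20,0,0,0,20,0,0,0,20,0,0,0,20,0,0,0,15,0,0,0,8,0,0,0,0,0,0,0,0,0]'

```text
time_s: 3.3
ee_pos: [0.4239, 0.3395, 0.0931]
eef_rot: [3.141, -0.001, 1.241]
force: [-0.2, 0.1, -0.0]
grip_width: 0.0941
grip_force: 0.0
```

apply_moves --plan '[0,0,0,0,0,0,0,0,0,0,0,0,0,0,0,0,0,0,0,0,0,0,0,0,0,0,0,0,0,0,0,0,0,0,0,0,0,0,0,0]' --hand -1 --squeeze 45

```text
time_s: 4.3
ee_pos: [0.4235, 0.3394, 0.0925]
eef_rot: [-3.141, 0.0, 1.241]
force: [-1.8, 1.3, -0.1]
grip_width: 0.0187
grip_force: 45.0
```

apply_moves --plan '[0,0,-5,0,0,0,-10,0,0,0,-15,0,0,0,-15,0,0,0,-15,0,0,0,-15,0,0,0,-15,0,0,0,-15,0,0,0,-5,0,0,0,0,0,0,0,0,0]'

```text
time_s: 5.4
ee_pos: [0.4234, 0.3391, 0.2019]
eef_rot: [-3.141, 0.001, 1.241]
force: [-0.3, 0.3, -4.5]
grip_width: 0.0188
grip_force: 45.0
```

```bash
python3 chk.py .230
python3 - <<'E'
from h import *
c=shot('side'); cv2.imwrite('pics/side_l.png',cv2.resize(c['image'][110:300,290:490,::-1],None,fx=3,fy=3))
E
```

```text
5.4 [0.4234 0.3391 0.2019] [-3.141e+00  1.000e-03  1.241e+00] [ 0.61  0.29  1.55 -0.    1.31  0.94]
[ 306  163   31  139 3854] 0.2295 [429.5 351.5] [83.6 16. ] 69.9
[280 239  24  33 210] 0.2303 [414.9 348.3] [ 8.9 19.6] 21.0
[336 239  24  37 213] 0.2305 [437.  339.4] [21.2  9.6] 34.9
[307 333  24   6 124] 0.2295 [407.5 291.1] [ 5.4 14.4] 73.0
```

View pics/side_l.png

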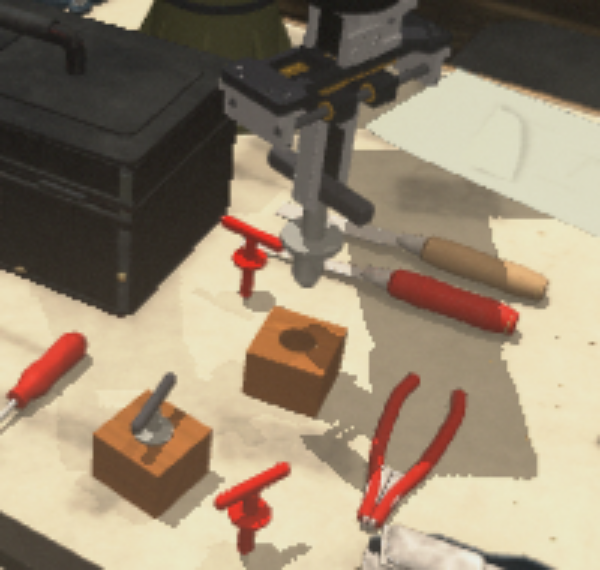

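The key is lifted cleanly with its stand left behind at about (295,360) in the crop, and the small key is untouched. Now I'll turn it by 17° and carry it above the socket.

apply_moves --plan '[0,0,-10,0.1,0,0,-10,0.1,0,0,0,0.1,-14.2,25.9,0,0,-14.2,25.9,0,0,-14.2,25.9,0,0,-14.2,25.9,0,0,-14.2,25.9,0,0,-14.2,25.9,0,0,-14.2,25.9,0,0,-14.2,25.9,0,0,-14.2,25.9,0,0,-14.2,25.9,0,0,-14.2,25.9,0,0,-14.2,25.9,0,0,-14.2,25.9,0,0,-14.2,25.9,0,0,0,0,0,0,0,0,0,0]'

```text
time_s: 7.4
ee_pos: [0.5993, -0.0352, 0.2216]
eef_rot: [-3.14, 0.001, 0.94]
force: [0.2, 0.6, -3.3]
grip_width: 0.0182
grip_force: 45.0
```

```bash
cat > pl.py <<'E'
from h import *
import time
o=monitor.get_obs(); print(o['time_s'],o['ee_pos'].round(4),o['eef_rot'].round(3),o['qpos'].round(2))
t=f"{o['time_s']:.1f}"
for n in('wrist','scene','side'):
    c=shot(n);P=cloud(c); cv2.imwrite(f'pics/{n}{t}.png',c['image'][...,::-1]); np.save(f'{n}1.npy',P)
    m=(abs(P[...,2]-.0525)<.004)&(np.hypot(P[...,0]-.6,P[...,1]+.035)<.09); m=cv2.morphologyEx(m.astype(np.uint8),cv2.MORPH_OPEN,np.ones((3,3)))
    k,l,s,_=cv2.connectedComponentsWithStats(m); i=1+np.argmax(s[1:,4]); p=P[l==i]; r=cv2.minAreaRect((p[:,:2]*1000).astype(np.float32))
    print(n,s[i],np.median(p[:,2]).round(4),'block',np.round(r[0],1),np.round(r[1],1),round(r[2],1))
    zf=o['ee_pos'][2]+.019-.104+.053 # flange top
    zs=zf-.053
    for zl,zh,nm in((zs+.012,zs+.043,'shaft'),(zf-.003,zf+.003,'flange')):
        q=P[(P[...,2]>zl)&(P[...,2]<zh)&(np.hypot(P[...,0]-o['ee_pos'][0],P[...,1]-o['ee_pos'][1])<.04)]
        if len(q)>20: r=cv2.minAreaRect((q[:,:2]*1000).astype(np.float32)); print('  ',nm,len(q),np.round(r[0],1),np.round(r[1],1),round(r[2],1))
E
python3 pl.py; ls pics
```

```text
7.4 [ 0.5993 -0.0352  0.2216] [-3.14e+00  1.00e-03  9.40e-01] [-0.12  0.4   1.35  0.    1.39  0.51]
wrist [ 265  134  111   79 3577] 0.0522 block [601.8 -34.7] [ 84.2 110.3] 83.6
   flange 980 [605.7 -26.9] [28.9 51. ] 54.6
scene [299 147  52  32 802] 0.0533 block [601.  -36.8] [ 88.2 113. ] 83.9
   shaft 91 [594.3 -27.5] [24.2 10.5] 31.1
   flange 162 [595.9 -33.1] [50.2 47.8] 41.0
side [218 192  46  31 687] 0.0524 block [599.9 -33.9] [ 87.7 112. ] 83.5
   shaft 75 [603.9 -25.8] [11.5 24.3] 51.1
   flange 139 [599.3 -31.6] [50.8 49.6] 48.0
crop1.png
scene0.png
scene7.4.png
side0.png
side7.4.png
side_l.png
w2.15.png
w5.40.png
wrist0.png
wrist7.4.png
```

The block pose is confirmed, with a wrist fit of 84×110 mm at -6.4°. The flange looks a few mm off the TCP, so I'll check the key's tilt in the hand before lowering.

Run:
```python
from h import *
e=np.array([.5993,-.0352]); a=.940; X=np.array([np.cos(a),np.sin(a)]); Y=np.array([np.sin(a),-np.cos(a)])
for n in('wrist','scene','side'):
    P=np.load(n+'1.npy').reshape(-1,3); L=np.c_[(P[:,:2]-e)@X,(P[:,:2]-e)@Y,P[:,2]]*1000
    L=L[np.isfinite(L[:,0])]
    f=L[(abs(L[:,2]-189.5)<5)&(np.hypot(L[:,0],L[:,1])<32)]
    for _ in range(4):
        A=np.c_[f[:,:2],np.ones(len(f))]; s=np.linalg.lstsq(A,f[:,2],rcond=None)[0]; r=f[:,2]-A@s; f=f[abs(r)<1.5]
    print(n,len(f),'flange plane',s.round(3),'X',np.percentile(f[:,0],[1,99]).round(1),'Y',np.percentile(f[:,1],[1,99]).round(1))
    b=L[(abs(L[:,2]-247)<6)&(abs(L[:,0])<60)&(abs(L[:,1])<14)&(abs(L[:,0])>20)]
    if len(b)>50: 
        A=np.c_[b[:,:2],np.ones(len(b))]; s=np.linalg.lstsq(A,b[:,2],rcond=None)[0]; print('  bar plane',len(b),s.round(3),np.percentile(b[:,0],[1,99]).round(1),np.percentile(b[:,1],[2,98]).round(1))
    for zl in (150,160,170,180):
        q=L[(abs(L[:,2]-zl)<4)&(np.hypot(L[:,0],L[:,1])<25)]
        if len(q)>8: print('  shaft',zl,len(q),np.percentile(q[:,:2],[3,97],axis=0).round(1).tolist())
a=cv2.imread('pics/wrist7.4.png')[60:340,120:520]
cv2.imwrite('pics/m.png',cv2.resize(a,None,fx=2,fy=2))
s=cv2.imread('pics/side7.4.png')[80:250,170:320]; cv2.imwrite('pics/m2.png',cv2.resize(s,None,fx=3.5,fy=3.5,interpolation=cv2.INTER_CUBIC))
```

```text
wrist 936 flange plane [-9.00000e-03 -1.50000e-02  1.89504e+02] X [-3.1 22.8] Y [-24.8  24.9]
  bar plane 2275 [-4.00000e-03 -7.00000e-03  2.48909e+02] [-51.9  55.6] [-6.1  9.1]
scene 111 flange plane [-3.0000e-03  3.0000e-03  1.9095e+02] X [-24.9  24. ] Y [-25.2  20.3]
  bar plane 202 [-2.00000e-03  4.29000e-01  2.49303e+02] [-52.9  54. ] [-9.9  6.7]
  shaft 150 21 [[-7.9, -13.1], [11.2, -2.5]]
  shaft 160 27 [[-9.0, -13.4], [12.5, -0.1]]
  shaft 170 30 [[-9.8, -13.9], [12.6, 0.1]]
side 97 flange plane [-2.30000e-02 -2.00000e-02  1.90132e+02] X [-18.   27.1] Y [-24.8  22.8]
  bar plane 103 [-3.1000e-02 -5.6000e-02  2.4917e+02] [-49.9  56.3] [-8.2  7.4]
  shaft 150 20 [[4.7, -12.6], [14.2, 9.4]]
  shaft 160 22 [[5.6, -12.8], [14.1, 7.3]]
  shaft 170 23 [[5.2, -13.5], [13.8, 9.8]]
```

View pics/m2.png

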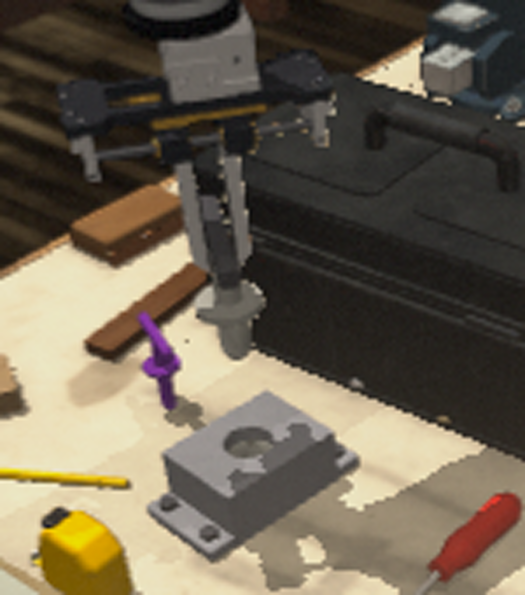

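View pics/m.png

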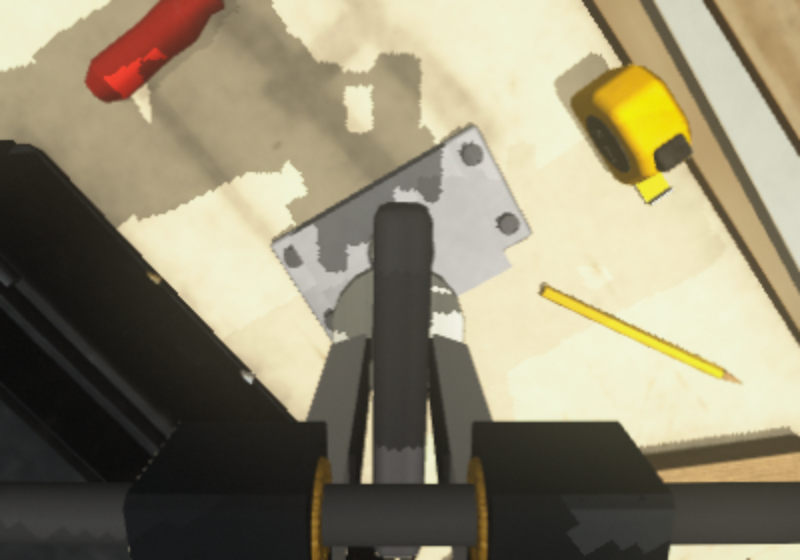

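The flange is level within about 1°, so the key isn't tilted. It hangs straight above the recess with only a mm or two of offset. I'll correct by +0.5/+2 mm and lower until the tip is at the bevel.

apply_moves --plan '[0.5,2,0,0,0,0,15,0,0,0,20,0,0,0,20,0,0,0,20,0,0,0,10,0,0,0,5,0,0,0,5,0,0,0,0,0,0,0,0,0]'

```text
time_s: 8.55
ee_pos: [0.6017, -0.0357, 0.1281]
eef_rot: [3.141, -0.0, 0.941]
force: [0.2, -0.4, -4.7]
grip_width: 0.0186
grip_force: 45.0
```

apply_moves --plan '[0,0,3,0,0,0,3,0,0,0,3,0,0,0,0,0,0,0,0,0]'

```text
time_s: 9.05
ee_pos: [0.6014, -0.0357, 0.1184]
eef_rot: [-3.141, 0.0, 0.941]
force: [-0.9, -0.0, -4.3]
grip_width: 0.0189
grip_force: 45.0
```

apply_moves --plan '[0,0,2,0,0,0,2,0,0,0,2,0,0,0,2,0,0,0,0,0,0,0,0,0]'

```text
time_s: 9.65
ee_pos: [0.6014, -0.0357, 0.1104]
eef_rot: [-3.142, 0.0, 0.941]
force: [-0.6, -0.0, -4.5]
grip_width: 0.0186
grip_force: 45.0
```

apply_moves --plan '[0,0,2,0,0,0,2,0,0,0,2,0,0,0,0,0,0,0,0,0]'

```text
time_s: 10.15
ee_pos: [0.6014, -0.0357, 0.1044]
eef_rot: [-3.141, 0.0, 0.941]
force: [-0.7, -0.0, -4.3]
grip_width: 0.0187
grip_force: 45.0
```

apply_moves --plan '[0,0,2,0,0,0,2,0,0,0,2,0,0,0,2,0,0,0,2,0,0,0,0,0,0,0,0,0]'

```text
time_s: 10.85
ee_pos: [0.6014, -0.0357, 0.0944]
eef_rot: [-3.142, 0.0, 0.941]
force: [-1.5, 0.1, -4.3]
grip_width: 0.0186
grip_force: 45.0
```

apply_moves --plan '[0,0,1,0,0,0,0.5,0,0,0,0,0,0,0,0,0]'

```text
time_s: 11.25
ee_pos: [0.6014, -0.0357, 0.093]
eef_rot: [3.142, 0.0, 0.941]
force: [0.1, 0.5, -3.5]
grip_width: 0.0185
grip_force: 45.0
```

apply_moves --plan '[0,0,0.5,0,0,0,0,0,0,0,0,0]'

```text
time_s: 11.55
ee_pos: [0.6015, -0.0357, 0.0925]
eef_rot: [3.141, -0.0, 0.941]
force: [0.3, 0.4, -3.0]
grip_width: 0.0186
grip_force: 45.0
```

apply_moves --plan '[0,0,0,0,0,0,0,0,0,0,0,0,0,0,0,0,0,0,0,0,0,0,0,0,0,0,0,0,0,0,0,0,0,0,0,0]' --hand 1

```text
time_s: 12.45
ee_pos: [0.6014, -0.0357, 0.0925]
eef_rot: [3.142, 0.0, 0.941]
force: [-0.1, -1.3, 0.2]
grip_width: 0.087
grip_force: 0.0
```

apply_moves --plan '[0,0,-10,0,0,0,-20,0,0,0,-25,0,0,0,-25,0,0,0,-25,0,0,0,-25,0,0,0,0,0,0,0,0,0]'

```text
time_s: 13.25
ee_pos: [0.6014, -0.0357, 0.2229]
eef_rot: [3.141, -0.0, 0.941]
force: [-0.1, 0.2, 0.3]
grip_width: 0.094
grip_force: 0.0
```

Run:
```python
from h import *
for n in('scene','side'):
    c=shot(n);P=cloud(c)
    d=np.hypot(P[...,0]-.6,P[...,1]+.035)
    m=(d<.06)&(P[...,2]>.112)&(P[...,2]<.135); p=P[m]; r=cv2.minAreaRect((p[:,:2]*1000).astype(np.float32)); print(n,'bar',len(p),np.percentile(p[:,2],[50,90]).round(4),np.round(r[0],1),np.round(r[1],1),round(r[2],1))
    f=P[(d<.027)&(abs(P[...,2]-.06)<.006)]; print('  flange z',len(f),np.percentile(f[:,2],[10,50,90]).round(4))
    s=P[(P[...,2]>.085)&(P[...,2]<.096)&(np.hypot(P[...,0]-.591,P[...,1]-.295)<.05)]; r=cv2.minAreaRect((s[:,:2]*1000).astype(np.float32)); print('  small',np.round(r[0],1),np.round(r[1],1),round(r[2],1))
    if n=='side': cv2.imwrite('pics/end.png',cv2.resize(c['image'][120:300,180:420,::-1],None,fx=3,fy=3))
```

```text
scene bar 261 [0.1198 0.122 ] [600.2 -35.7] [108.4  19.6] 54.8
  flange z 183 [0.0564 0.0612 0.0632]
  small [591.3 294.5] [69.2  9.7] 6.9
side bar 151 [0.1198 0.1216] [600.3 -35.5] [112.9  15.8] 52.9
  flange z 150 [0.0569 0.0602 0.0625]
  small [592.4 296. ] [68.7 10.1] 7.3
```

View pics/end.png

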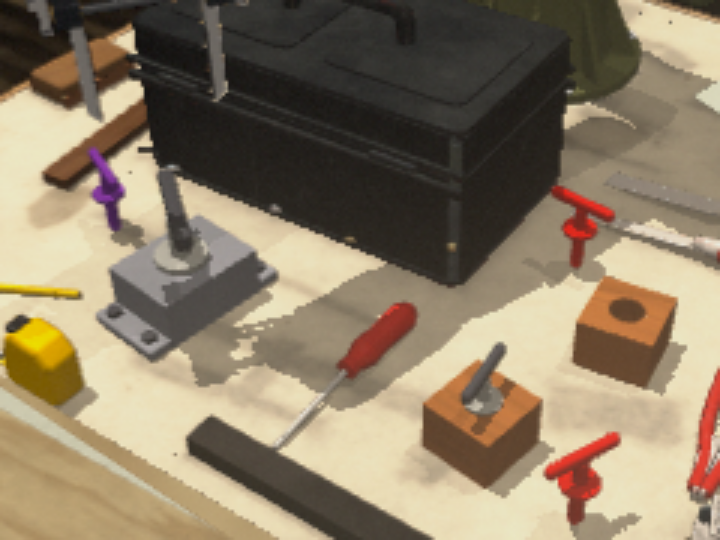

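The key stands upright in the block at crop (180,220), with its flange top at z≈0.060 and bar top at 0.120, which is home. The gripper is clear and the small key is unmoved.

```bash
python3 -c "
from station import ctrl
print(ctrl.hand_in())"
```

```text
the job is handed in; nothing more can be done
None
```

The large key is standing in the clamp block's socket with its flange down on the block, released with the gripper clear, and the small key is untouched in its stand; I handed the job in at about 13.4 s of the 38 s limit, and no verdict was returned.

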